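# Find the lid that snaps onto the seed canister

## Task

The open steel seed canister on the round wooden stand needs its lid, but only one of the three look-alike lids on the bench fits its rim: find it by trying them on, and press it down until it snaps fully home, level on the rim. Leave the other two lids lying flat on the bench top, knob up, and do not disturb the terracotta pot, the green nursery pot, the saucer or the trowel.

Things in the scene. Friction and masses are not known exactly. Their poses are not given: they have to be found in the camera images.
- stand: Round pale wooden disc, 120 mm across, 15 mm high, fixed; origin at the centre of its underside, z up. An open round steel canister is fixed on it, exactly centred: 75 mm tall, wall 4 mm, outside diameter 66, 78 or 90 mm, different from run to run. Two spare canisters of the other sizes stand on a board at the back of the bench and play no part.
- rim (a point): Centre of the mouth of the canister on the stand, level with the top of its rim, 90 mm above the stand's underside. Three small sprung catches stick out of the wall just inside the mouth. A lid that is fully home has its cap underside on this rim and its origin 14 mm below this point (76 mm above the stand's underside).
- lid_a: One of three loose aluminium lids alike from above: round cap 104 mm across with an upright round wooden knob, 22 mm in diameter, 34 mm high, in its middle; 0.11 to 0.18 kg. Origin on its axis at its lowest face, z up along the knob. Above the origin: cap underside 14 mm, cap top 18 mm, knob top 52 mm. Underneath, a tapered plug 14 mm deep and an outer skirt 12 mm deep leave a channel for the rim.
- lid_b: Second look-alike lid, outside shape and origin as lid_a. Each lid's channel suits another canister size; which one is not marked, varies with the canister and cannot be seen from above. On a canister it does not fit, plug or skirt rests on the rim: the cap stays 10 to 14 mm above the rim however it is pressed. Any turn about its axis will do.
- lid_c: Third look-alike lid, outside shape and origin as lid_a. On the canister it fits, a lid's plug enters with about 1 mm clearance (its taper centres it) and it stops on the catches with its cap about 7 mm above the rim; a further push of 8 to 10 N (up to 15 N if off-centre or quick) on the knob snaps it past them until the cap lies on the rim, where it stays.
- terracotta_pot: Bystander: open terracotta plant pot, 100 mm across the rim, 85 mm high, loose; origin at the centre of its underside.
- nursery_pot: Bystander: open green plastic nursery pot, 96 mm across the rim, 90 mm high, loose; origin at the centre of its underside.
- saucer: Bystander: white ceramic saucer, 110 mm across, 20 mm high, loose; origin at the centre of its underside.
- trowel: Bystander: steel trowel with dark wooden handle, lying flat along its x axis, about 300 mm long, 60 mm wide, 30 mm high, loose; origin on the bench near its middle.
Things that resemble listed ones, but are neither listed nor needed, are in the scene too. What is shaped like the lid_c but red is not meant.

How it is judged (in metres and radians):
At the end, for the whole second after the job is handed in: One lid is home on the stand's canister: within 4 mm of its axis, origin at most 78.5 mm above the stand's underside (home is 76), level within 0.05 rad. The other two lie on the bench, origin under 4 mm up, knob up within 0.1 rad. All three are at rest (((horizontal distance between lid_a and stand below 0.004 m and z of lid_a in the frame of stand between 0.07 and 0.0785 m and angle between lid_a's own z axis and vertical below 0.05 rad and height (world z) of each of lid_b, lid_c below 0.004 m and angle between each of lid_b, lid_c's own z axis and vertical below 0.1 rad) or (horizontal distance between lid_b and stand below 0.004 m and z of lid_b in the frame of stand between 0.07 and 0.0785 m and angle between lid_b's own z axis and vertical below 0.05 rad and height (world z) of each of lid_a, lid_c below 0.004 m and angle between each of lid_a, lid_c's own z axis and vertical below 0.1 rad) or (horizontal distance between lid_c and stand below 0.004 m and z of lid_c in the frame of stand between 0.07 and 0.0785 m and angle between lid_c's own z axis and vertical below 0.05 rad and height (world z) of each of lid_a, lid_b below 0.004 m and angle between each of lid_a, lid_b's own z axis and vertical below 0.1 rad)) and linear speed of each of lid_a, lid_b, lid_c below 0.02 m/s); the robot touches nothing.
It fails at once if the terracotta pot is pushed more than 25 mm or tipped over (distance of terracotta_pot from where it was at the start of the episode above 0.025 m or angle between terracotta_pot's own z axis and vertical above 0.35 rad).
It fails at once if the green nursery pot is pushed more than 25 mm or tipped over (distance of nursery_pot from where it was at the start of the episode above 0.025 m or angle between nursery_pot's own z axis and vertical above 0.35 rad).
It fails at once if the saucer is pushed more than 25 mm or tipped over (distance of saucer from where it was at the start of the episode above 0.025 m or angle between saucer's own z axis and vertical above 0.35 rad).
It fails at once if the trowel is pushed more than 25 mm or tipped over (distance of trowel from where it was at the start of the episode above 0.025 m or angle between trowel's own z axis and vertical above 0.35 rad).
It also fails if it takes over 72 s, if anything falls off the work surface, if the arm or the gripper's body presses on something with over 40 N, if the wrist force passes 120 N, or if a joint passes its speed limit or range.

## Robot

A 7-joint arm with a two-finger parallel gripper is mounted at the origin on the work surface. World frame = base frame: x ahead of the robot, y to its left, z up, the work surface at z = 0. Lengths are in m, angles in degrees, forces in N, time in s.
With the tool pointing down it reaches from about 0.4 to 0.925 m from the base axis. Payload 5.6 kg.
Tool frame: the origin (TCP) lies midway between the tips of the shut fingers; the grasp point (between the pads) lies 19 mm behind it; y points along the fingers, z is the direction in which the jaws open and shut, and the axes are right-handed (so a half turn about y gives the same grasp; the last joint's range is limited). The gripper opens to 85 mm and grips with 20 to 120 N. Pads are 22 mm wide; open, the fingers measure 114 mm over their backs; the gripper's body (76 mm by 85 mm) begins 54 mm behind the grasp point. The pads swing forward as they close: fully open they stand 13 mm farther back than shut.
Start: joints at [-72.193, 26.786, -0.665, 91.828, 0.344, 61.387, -3.226], TCP at [0.225, 0.61, 0.231] pointing down, gripper open.
Joint ranges: [-144.91, 144.91], [-17.63, 115.5], [-89.93, 88.59], [15.96, 139.68], [-74.01, 254.01], [8.47, 105.57], [-167.45, 167.45]. Speed limits (degrees/s): [147.25, 147.25, 180, 180, 180, 180, 180].

## Interface

Orientations are given as a 3x3 rotation matrix whose columns are the frame's x, y, z axes.
In Python, from workcell import state, snapshot, close_job gives the robot as it stands.
- The arm moves only by the tool apply_moves, never from a script. Its arguments are lists of equal length, an entry for each row: "delta_pos": the shift along the tool's x, y, z in mm, a list of three; "delta_rot": the turn, a rotation vector about the tool's x, y, z in degrees, a list of three; "grip": the finger opening in mm, from 0 to 85.4. In form: {"delta_pos": [[tx, ty, tz], ...], "delta_rot": [[wx, wy, wz], ...], "grip": [grip, ...]}. A call has 1 to 10 rows; each row is the pose to reach, as a shift and turn from the pose commanded when the call began, along the tool's axes at that moment; what a row does not reach only later rows make up. A row lasts 1/12 s, in which the tool goes at most 41.7 mm and 7.16 degrees, less where a joint would pass 70% of its speed; a pose out of reach is approached as far as the arm can. A call with a gripper value outside its range is refused whole. The fingers move at their own pace and stop on an object; "force" is the grip in N (left out, the last holds). Time passes only in rows, so rows that repeat a pose let the fingers close. It gives the time, the measured TCP pose, the force and the opening at its end, in the units of the state.
- state(): the state, without advancing time (a new reading comes with each control period).
- snapshot(name): name is "scene" or "top"; returns a dict with "frame" (384x512x3 uint8, red, green, blue), "K" (3x3 intrinsics, pixels), "k1" (the pictures are not rectified: a ray, as slopes to the right and down, at radius r is drawn at 1 + k1 r^2 times it, then the intrinsics apply), "R" (3x3) and "t" (3): a world point X has camera coordinates R X + t. Camera axes: x right, y down, z forward; pixel columns grow to the right and rows downward; lengths in m; the calibration is good to about 2 mm. A picture is of the moment at which its call begins. There is no depth.
- close_job(): hands the job in, once; it reports no verdict.
The state is a dict: "time": time; "joint_pos": joint angles; "qd": joint speeds; "tau": joint torques, N m; "tcp_pos": TCP position; "eef_rot": TCP orientation; "ft_force": force on the tool from outside, world axes, zero at the start; "ft_torque": the same for the moment, N m; "width": finger opening in m.
Only numpy, scipy, OpenCV 4.12 (cv2) and the standard library are available. Lean on these libraries where they do the work, as an engineer would, in place of code of your own. Each camera call takes 0.05 s, during which the arm holds its last target.

## Working session

There is one attempt and no reset: what is moved stays moved. The work goes in short steps, Python scripts to look and compute and a tool call to move; the robot and the scene stay as the last step left them, time stands still between calls to the robot, and variables do not carry over. Pictures are saved under pics/ and viewed, and the job is handed in when it is done.

Besides the shell and the picture viewer there is one more tool, called after "Emit:" as name(argument=value, ...) on one line, values as JSON. apply_moves: Moves the arm, as the interface text tells. Its arguments: {"type":"object","properties":{"delta_pos":{"type":"array"},"delta_rot":{"type":"array"},"grip":{"type":"array"},"force":{"type":"number"}},"required":["delta_pos","delta_rot","grip"]}

```bash
mkdir -p pics; cat > h.py <<'E'
import numpy as np, cv2
from workcell import state, snapshot, close_job
def snap(n,name):
    s=snapshot(n); cv2.imwrite(f'pics/{name}.png',s['frame'][:,:,::-1]); np.savez(f'pics/{name}.npz',**{k:np.array(s[k]) for k in s}); return s
def load(name): return dict(np.load(f'pics/{name}.npz'))
def proj(s,X):
    c=s['R']@np.array(X,float)+s['t']; r=c[:2]/c[2]; r=r*(1+s['k1']*(r@r)); return s['K'][:2,:2]@r+s['K'][:2,2]
def ray(s,uv):
    d=np.array([float(s['k1']),0,0,0,0])
    p=cv2.undistortPoints(np.array([[uv]],float),np.array(s['K'],float),d)[0,0]
    o=-s['R'].T@s['t']; v=s['R'].T@np.array([p[0],p[1],1]); return o,v
def onz(s,uv,z):
    o,v=ray(s,uv); return o+v*(z-o[2])/v[2]
E
python3 - <<'E'
from h import *
st=state(); print({k:np.round(v,3).tolist() for k,v in st.items()})
for n in('scene','top'):
    s=snap(n,n+'0'); print(n,s['k1'],-s['R'].T@s['t'],s['R'][2])
E
```

```text
{'time': 0.0, 'joint_pos': [-72.193, 26.836, -0.665, 91.881, 0.343, 61.385, -3.227], 'qd': [0.071, 0.027, -0.072, 0.09, 0.065, -0.054, -0.062], 'tau': [-0.0, -53.238, 0.022, -25.131, 0.011, 0.008, 0.0], 'tcp_pos': [0.225, 0.609, 0.23], 'eef_rot': [[0.938, -0.0, 0.347], [-0.347, -0.002, 0.938], [0.0, -1.0, -0.002]], 'ft_force': [0.563, 0.798, -0.209], 'ft_torque': [0.029, -0.009, 0.014], 'width': 0.085}
scene -0.11507589930790638 [1.08500599 0.40508658 0.89413449] [-0.53222956 -0.39008828 -0.75137396]
top -0.16046653815691445 [4.11503083e-01 2.69333596e-04 1.58689177e+00] [ 0.08342241 -0.01865092 -0.99633972]
```

View pics/scene0.png

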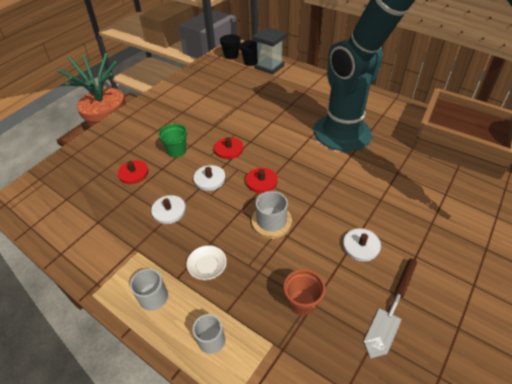

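View pics/top0.png

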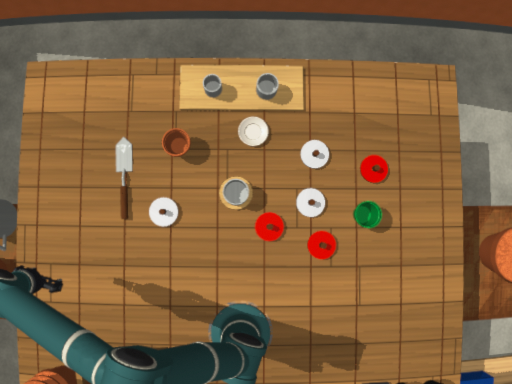

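The two pictures show three pale lids. In the top view they are at (315,154), (311,203) and (164,212). In the scene view they are at (168,209), (209,178) and (362,245).

Things that could be mistaken for what I want:
- **Lids:** the red look-alikes at top (374,169), (269,227) and (322,245), and the white saucer at (253,131), which has no knob.
- **Canister:** the target on the round stand at (236,192). The spares on the board are at (213,85) and (267,84).

I choose the three pale knobbed discs and the canister on the round disc.

```bash
cat > m.py <<'E'
from h import *
def lids(s,guess,win=32,z=0.018):
    # pale mask near guess, hull ellipse -> world at z
    f=s['frame'].astype(np.uint8); hsv=cv2.cvtColor(f,cv2.COLOR_RGB2HSV)
    m=((hsv[...,1]<60)&(hsv[...,2]>150)).astype(np.uint8)
    out=[]
    for u,v in guess:
        mm=np.zeros_like(m); u,v=int(u),int(v); mm[max(v-win,0):v+win,max(u-win,0):u+win]=m[max(v-win,0):v+win,max(u-win,0):u+win]
        cs=cv2.findContours(mm,cv2.RETR_EXTERNAL,cv2.CHAIN_APPROX_NONE)[0]
        c=max(cs,key=cv2.contourArea); h=cv2.convexHull(c)[:,0]
        P=np.array([onz(s,p,z)[:2] for p in h])
        (cx,cy),r=cv2.minEnclosingCircle(P.astype(np.float32))
        e=cv2.fitEllipse(P.astype(np.float32)*1000) if len(P)>=5 else None
        out.append(((cx,cy),r,np.array(e[0])/1000,e[1]))
    return out
E
python3 - <<'E'
from m import *
t=load('top0'); s=load('scene0')
for nm,S,g in(('top',t,[(315,154),(311,203),(164,212)]),('scene',s,[(168,209),(209,178),(362,245)])):
    for o in lids(S,g): print(nm,np.round(o[0],4),round(o[1],4),np.round(o[2],4),np.round(o[3],1))
for nm,S,uv in(('top',t,(236,191)),('scene',s,(271,198))):
    print(nm,'can approx',onz(S,uv,0.09))
a=cv2.resize(t['frame'][110:260,110:400],None,fx=2.7,fy=2.7,interpolation=cv2.INTER_CUBIC)[:,:,::-1]
b=cv2.resize(s['frame'][170:260,230:330],None,fx=6,fy=6,interpolation=cv2.INTER_CUBIC)[:,:,::-1]
cv2.imwrite('pics/c1.png',a);cv2.imwrite('pics/c2.png',b)
E
```

```text
top [ 0.6506 -0.2684] 0.0532 [ 0.6502 -0.2684] [103.8 104.9]
top [ 0.4728 -0.2516] 0.0532 [ 0.4729 -0.2515] [104.8 105.4]
top [0.4362 0.2798] 0.0533 [0.4363 0.2799] [104.8 105.7]
scene [ 0.6518 -0.2648] 0.0582 [ 0.6514 -0.266 ] [104.5 116.2]
scene [ 0.4766 -0.2486] 0.0593 [ 0.4751 -0.2489] [104.5 117.9]
scene [0.4381 0.2808] 0.0567 [0.4374 0.2804] [103.3 113.1]
top can approx [0.50708708 0.01650397 0.09      ]
scene can approx [0.49144158 0.00763959 0.09      ]
```

View pics/c1.png

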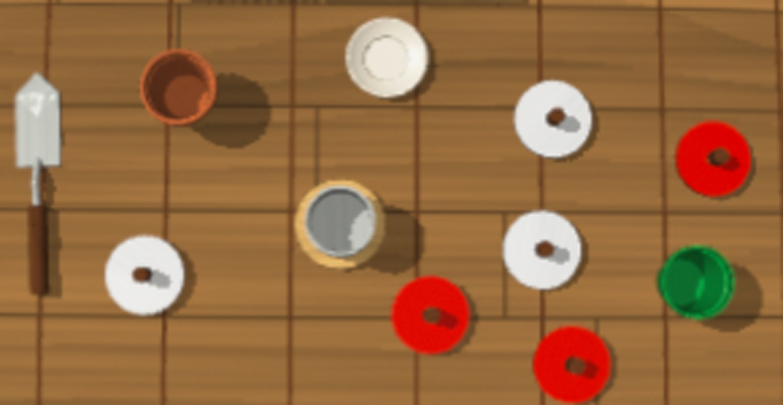

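View pics/c2.png

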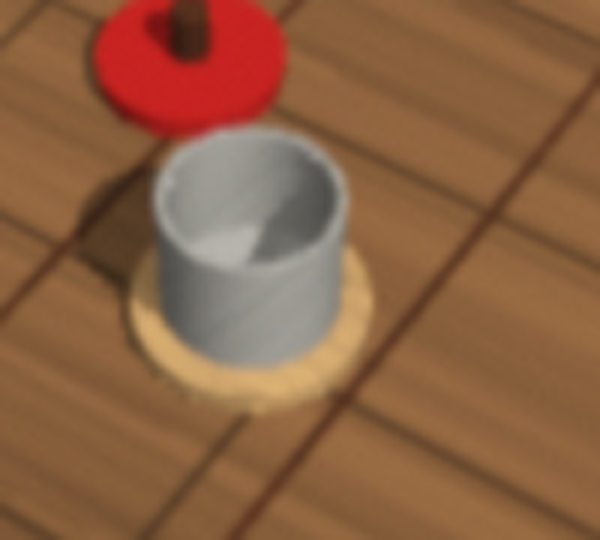

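The crops confirm the three pale knobbed lids, each measuring about 104 mm, and the open canister on its tan disc. Next I'll fit the stand and rim centres.

```bash
python3 - <<'E'
from m import *
t=load('top0'); s=load('scene0')
def fit(S,m,win,z,nm):
    u0,u1,v0,v1=win; mm=np.zeros_like(m); mm[v0:v1,u0:u1]=m[v0:v1,u0:u1]
    mm=cv2.morphologyEx(mm,cv2.MORPH_OPEN,np.ones((2,2),np.uint8))
    cs=cv2.findContours(mm,cv2.RETR_EXTERNAL,cv2.CHAIN_APPROX_NONE)[0]
    c=max(cs,key=cv2.contourArea);h=cv2.convexHull(c)[:,0]
    P=np.array([onz(S,p,z)[:2] for p in h])*1000
    print(nm,np.round(cv2.fitEllipse(P.astype(np.float32)),1) if 0 else cv2.fitEllipse(P.astype(np.float32)),cv2.minEnclosingCircle(P.astype(np.float32)))
    return mm
hs=cv2.cvtColor(t['frame'],cv2.COLOR_RGB2HSV).astype(int); 
for p in [(222,200),(236,207),(236,178),(225,186),(247,196),(236,190),(215,190)]: print(p,hs[p[1],p[0]])
tan=((hs[...,2]>175)).astype(np.uint8)|((hs[...,1]<70)).astype(np.uint8)
m=fit(t,tan,(212,260,170,216),0.015,'stand top'); cv2.imwrite('pics/m1.png',cv2.resize(m[165:220,205:265]*255,None,fx=8,fy=8))
g=((hs[...,1]<70)).astype(np.uint8)
m=fit(t,g,(212,260,170,216),0.09,'rim top');cv2.imwrite('pics/m2.png',cv2.resize(m[165:220,205:265]*255,None,fx=8,fy=8))
h2=cv2.cvtColor(s['frame'],cv2.COLOR_RGB2HSV).astype(int)
g=((h2[...,1]<70)).astype(np.uint8)
m=fit(s,g,(245,300,185,240),0.09,'x');cv2.imwrite('pics/m3.png',cv2.resize(m[180:240,245:300]*255,None,fx=8,fy=8))
E
```

```text
(222, 200) [ 18 136 215]
(236, 207) [ 19 133 228]
(236, 178) [ 18  95 215]
(225, 186) [ 30  16 128]
(247, 196) [ 23  24 189]
(236, 190) [ 36   9 135]
(215, 190) [ 16 156 162]
stand top ((504.47991943359375, 20.382596969604492), (107.87688446044922, 121.22450256347656), 67.49569702148438) ((503.0117492675781, 16.871009826660156), 60.049888610839844)
rim top ((502.0122985839844, 14.470480918884277), (89.34600830078125, 90.73636627197266), 137.92367553710938) ((501.92047119140625, 14.660862922668457), 45.64155197143555)
x ((528.4154052734375, 36.2078742980957), (97.4841537475586, 145.87806701660156), 124.27021789550781) ((528.51025390625, 37.092872619628906), 71.24729919433594)
```

```bash
python3 - <<'E'
from m import *
s=load('scene0'); t=load('top0')
for c in[(.502,.0145)]:
  for D in(.078,.09):
    P=np.array([proj(s,[c[0]+D/2*np.cos(a),c[1]+D/2*np.sin(a),.09]) for a in np.linspace(0,6.28,100)]); print(D,P.min(0),P.max(0))
P=np.array([proj(s,[.502+.06*np.cos(a),.0145+.06*np.sin(a),.015]) for a in np.linspace(0,6.28,100)]); print('stand',P.min(0),P.max(0))
# edges along rim extremes, from crop
f=cv2.cvtColor(s['frame'],cv2.COLOR_RGB2HSV)
print('row203 sat',f[203,250:296,1]); print('col272 V',f[185:222,272,2]);print('col272 S',f[185:222,272,1])
print('row225 V stand',f[222,246:298,2]); print('col 272 ',f[225:245,272,2])
# knob base centre of lids: height check by two views (knob top)
for g in [(315,154),(311,203),(164,212)]:
    pass
E
```

```text
0.078 [257.15189249 191.18853304] [284.71862156 211.95986004]
0.09 [255.03342611 189.67146189] [286.84134293 213.64222278]
stand [250.75394725 202.65715341] [291.02592491 234.16757242]
row203 sat [146 149 144 143 127  60  21  14  13  13  14  17  17  13  15  15  13  13
  13  13  14  15  14  16  13  15  16  14  15  16  14  14  15  15  16  16
  22  47 108 143 143 143 144 143 145 144]
col272 V [197 191 181 170 162 157 161 160 152 149 148 145 145 145 143 144 145 147
 147 146 147 149 157 169 168 156 134 125 132 154 159 154 152 151 149 148
 149]
col272 S [212 214 214 212 189 128  62  24  15  15  16  14  14  14  16  16  12  14
  14  16  14  14  15  14  15  15  13  14  15  13  13  15  15  14  14  14
  15]
row225 V stand [147 149 150 137 104 123 181 200 197 187 153 104  86  90  95 102 109 116
 121 129 133 136 137 140 143 146 150 153 154 154 155 155 155 156 155 155
 152 148 143 147 172 198 203 201 197 182 153 142 138 134 122 109]
col 272  [149 149 149 149 153 160 185 209 216 209 195 181 182 173 147 141 141 141
 140 139]
```

Both views agree on the canister: 90 mm outside diameter, rim centre near (0.5025, 0.0152). First reach: the lid at (0.4363, 0.2799).

```bash
cat >> h.py <<'E'
def to(x,y,z):
    s=state(); R=np.array(s['eef_rot']); d=R.T@(np.array([x,y,z])-s['tcp_pos'])*1000
    print('t',round(s['time'],2),'tcp',np.round(s['tcp_pos'],4),'F',np.round(s['ft_force'],1),'w',round(s['width'],4),'delta',np.round(d,1),'j',np.round(s['joint_pos'],0)); return d
E
python3 -c "
from h import *
to(.4363,.2799,.11)"
```

```text
t 0.1 tcp [0.2251 0.6093 0.2304] F [ 0.7  0.6 -0.3] w 0.0851 delta [ 312.3  120.8 -235.6] j [-72.  27.  -1.  92.   0.  61.  -3.]
```

Emit:
apply_moves(delta_pos=[[40,10,-30],[80,30,-60],[110,45,-85],[140,60,-110],[175,75,-135],[210,90,-160],[245,100,-185],[280,110,-210],[300,120,-226],[312,121,-235.5]], delta_rot=[[0,0,0],[0,0,0],[0,0,0],[0,0,0],[0,0,0],[0,0,0],[0,0,0],[0,0,0],[0,0,0],[0,0,0]], grip=[60,60,60,60,60,60,60,60,60,60], force=60)

```text
time: 0.93
tcp_pos: [0.4369, 0.2776, 0.109]
eef_rot: [[0.938, -0.001, 0.348], [-0.348, -0.002, 0.938], [-0.0, -1.0, -0.002]]
ft_force: [0.8, -0.3, 0.2]
width: 0.0598
```

```bash
python3 -c "
from h import *
to(.4363,.2799,.023)
print(np.round(state()['eef_rot'],4))
s=snap('top','top1'); s=snap('scene','scene1')"
```

```text
t 0.93 tcp [0.4369 0.2776 0.109 ] F [ 0.8 -0.3  0.2] w 0.0598 delta [-1.4 86.   2.1] j [-40.  24.   4. 116.  -3.  40.  36.]
[[ 9.376e-01 -1.100e-03  3.478e-01]
 [-3.478e-01 -1.700e-03  9.376e-01]
 [-4.000e-04 -1.000e+00 -1.900e-03]]
```

View pics/scene1.png

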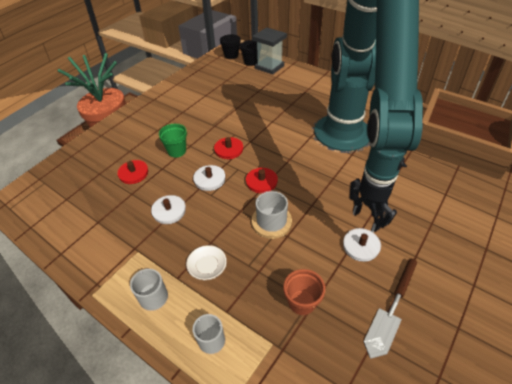

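The gripper, at about (375,205), hangs over the lid at (362,245), with the knob under it. I'll descend now.

Emit:
apply_moves(delta_pos=[[-1,30,1],[-1,55,1],[-1,75,1],[-1,86,1],[-1,86,1]], delta_rot=[[0,0,0],[0,0,0],[0,0,0],[0,0,0],[0,0,0]], grip=[60,60,60,60,60])

```text
time: 1.45
tcp_pos: [0.4339, 0.2814, 0.0221]
eef_rot: [[0.938, -0.004, 0.346], [-0.346, -0.003, 0.938], [-0.003, -1.0, -0.004]]
ft_force: [0.5, -0.9, 1.0]
width: 0.0604
```

```bash
python3 -c "
from h import *
to(.4363,.2799,.023)"
```

```text
t 1.45 tcp [0.4339 0.2814 0.0221] F [ 0.5 -0.9  1. ] w 0.0604 delta [ 2.8 -0.9 -0.6] j [-39.  33.   3. 117.  -3.  30.  36.]
```

Emit:
apply_moves(delta_pos=[[2.5,-1,-0.5],[2.5,-1,-0.5],[2.5,-1,-0.5],[2.5,-1,-0.5],[2.5,-1,-0.5],[2.5,-1,-0.5]], delta_rot=[[0,0,0],[0,0,0],[0,0,0],[0,0,0],[0,0,0],[0,0,0]], grip=[40,10,10,10,10,10])

```text
time: 1.95
tcp_pos: [0.4389, 0.2813, 0.0268]
eef_rot: [[0.938, 0.002, 0.347], [-0.347, 0.002, 0.938], [0.002, -1.0, 0.002]]
ft_force: [-0.1, -2.0, 6.2]
width: 0.0206
```

```bash
python3 -c "
from h import *
to(.4363,.2799,.023)"
```

```text
t 1.95 tcp [0.4389 0.2813 0.0268] F [-0.1 -2.   6.2] w 0.0206 delta [-2.   3.8 -2.2] j [-39.  32.   3. 117.  -3.  30.  36.]
```

Emit:
apply_moves(delta_pos=[[0,-10,0],[0,-30,0],[0,-60,0],[0,-95,0],[0,-125,0],[0,-130,0],[0,-130,0]], delta_rot=[[0,0,0],[0,0,0],[0,0,0],[0,0,0],[0,0,0],[0,0,0],[0,0,0]], grip=[10,10,10,10,10,10,10])

```text
time: 2.53
tcp_pos: [0.4391, 0.2816, 0.1583]
eef_rot: [[0.938, 0.005, 0.347], [-0.347, 0.004, 0.938], [0.003, -1.0, 0.005]]
ft_force: [-0.1, -0.6, -1.1]
width: 0.0201
```

```bash
python3 -c "
from h import *
to(.5025,.0152,.16)
print(np.round(state()['eef_rot'],4))
s=snap('top','top2'); s=snap('scene','scene2')
cv2.imwrite('pics/c3.png',cv2.resize(s['frame'][130:280,290:450],None,fx=3.7,fy=3.7,interpolation=cv2.INTER_CUBIC)[:,:,::-1])"
```

```text
t 2.53 tcp [0.4391 0.2816 0.1583] F [-0.1 -0.6 -1.1] w 0.0201 delta [ 151.8   -2.4 -227.9] j [-40.  20.   4. 114.  -2.  46.  35.]
[[ 0.938   0.0046  0.3465]
 [-0.3465  0.0036  0.938 ]
 [ 0.003  -1.      0.005 ]]
```

View pics/c3.png

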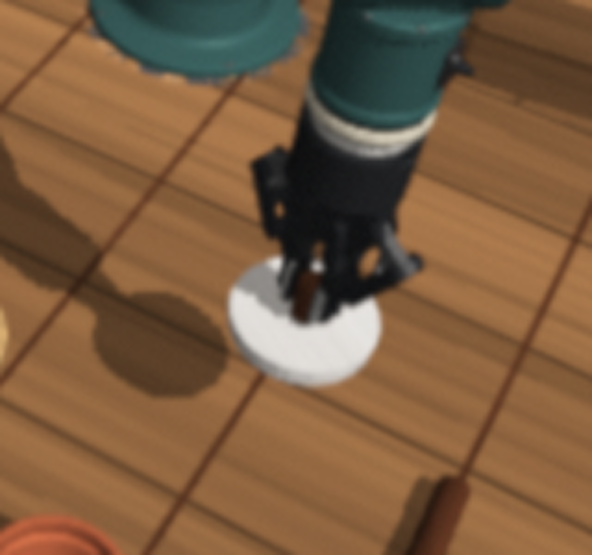

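The lid is held level under the fingers, at about (372,217) in the full picture. I'll carry it over the canister.

Emit:
apply_moves(delta_pos=[[15,-2,-22],[35,-2,-52],[58,-2,-86],[81,-2,-120],[104,-2,-154],[125,-2,-185],[142,-2,-210],[151,-2,-223],[153.5,-2,-227.5],[153.5,-2,-227.5]], delta_rot=[[0,0,0],[0,0,0],[0,0,0],[0,0,0],[0,0,0],[0,0,0],[0,0,0],[0,0,0],[0,0,0],[0,0,0]], grip=[10,10,10,10,10,10,10,10,10,10])

```text
time: 3.47
tcp_pos: [0.502, 0.0128, 0.1558]
eef_rot: [[0.937, -0.003, 0.349], [-0.349, -0.001, 0.937], [-0.003, -1.0, -0.002]]
ft_force: [0.7, 0.3, -0.7]
width: 0.0202
```

```bash
python3 -c "
from h import *
to(.5047,.0154,.158)
print(np.round(state()['eef_rot'],4))
t=snap('top','top3'); s=snap('scene','scene3')
a=cv2.resize(s['frame'][120:260,200:340],None,fx=4,fy=4,interpolation=cv2.INTER_CUBIC)
b=cv2.resize(t['frame'][160:230,200:270],None,fx=3.4,fy=8,interpolation=cv2.INTER_CUBIC)
cv2.imwrite('pics/c4.png',np.hstack([a,b])[:,:,::-1])"
```

```text
t 3.47 tcp [0.502  0.0128 0.1558] F [ 0.7  0.3 -0.7] w 0.0202 delta [ 1.6 -2.2  3.4] j [-15.  18.  11. 117.  -5.  46.  69.]
[[ 9.371e-01 -3.200e-03  3.491e-01]
 [-3.491e-01 -7.000e-04  9.371e-01]
 [-2.700e-03 -1.000e+00 -1.800e-03]]
```

View pics/c4.png

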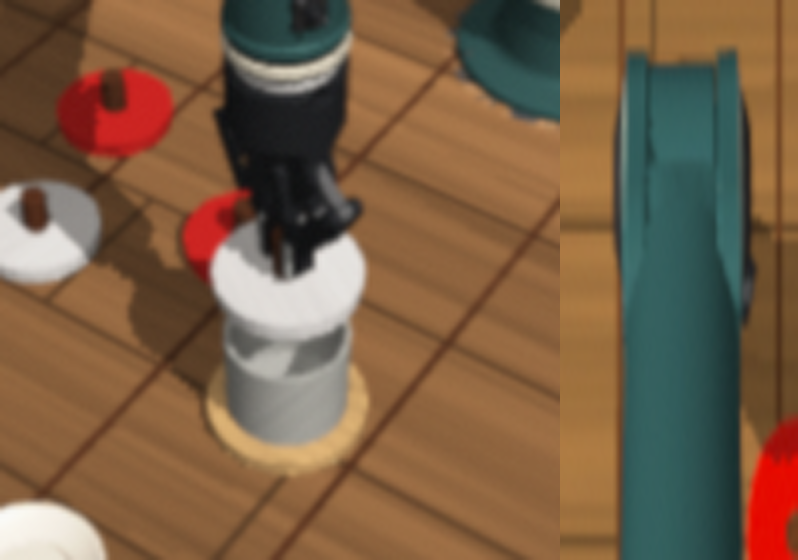

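```bash
cat > held.py <<'E'
from h import *
def held(name,c,zo,box):
    s=load(name); f=s['frame']; h=cv2.cvtColor(f,cv2.COLOR_RGB2HSV).astype(int)
    m=((h[...,1]<45)&(h[...,2]>175)).astype(np.uint8); u0,u1,v0,v1=box
    mm=np.zeros_like(m); mm[v0:v1,u0:u1]=m[v0:v1,u0:u1]
    cs=cv2.findContours(mm,cv2.RETR_EXTERNAL,cv2.CHAIN_APPROX_NONE)[0]; k=max(cs,key=cv2.contourArea)[:,0]
    print('seen min',k.min(0),'max',k.max(0))
    P=np.array([proj(s,[c[0]+.052*np.cos(a),c[1]+.052*np.sin(a),zo+z]) for a in np.linspace(0,6.28,200) for z in(.002,.018)])
    print('pred min',P.min(0).round(1),'max',P.max(0).round(1))
    for d in((.001,0),(0,.001)):
        print('d/mm',(proj(s,[c[0]+d[0],c[1]+d[1],zo])-proj(s,[c[0],c[1],zo])).round(2))
E
python3 - <<'E'
from held import *
held('scene3',(.502-.0019,.0128+.0007),.129,(245,300,160,206))
s=load('scene3');h=cv2.cvtColor(s['frame'],cv2.COLOR_RGB2HSV)
for v in (185,188,190): print(v,h[v,246:258,1],h[v,286:298,1])
print(h[195:212,272,2])
E
```

```text
seen min [253 179] max [290 204]
pred min [251.9 173.5] max [290.2 205.3]
d/mm [-0.2   0.22]
d/mm [0.3  0.15]
185 [162 200 211 216 217 202 129  52  17  10  10  10] [  8   7   7  10  23  81 139 145 145 144 144 144]
188 [143 148 169 195 209 183  85  24  10   9   9   9] [  8   7   8  10  20  70 132 143 144 144 144 142]
190 [143 145 145 154 169 173 108  40  13  10   9   9] [  8   8   8  10  24  84 139 144 145 144 144 144]
[223 224 223 225 225 223 213 197 190 176 154 153 163 174 171 160 140]
```

Emit:
apply_moves(delta_pos=[[2,5,2],[2,15,2.5],[2,25,2.5],[2,32,2.5],[2,32,2.5],[2,32,2.5]], delta_rot=[[0,0,0],[0,0,0],[0,0,0],[0,0,0],[0,0,0],[0,0,0]], grip=[10,10,10,10,10,10])

```text
time: 4.07
tcp_pos: [0.5051, 0.0158, 0.1244]
eef_rot: [[0.938, -0.002, 0.346], [-0.346, -0.0, 0.938], [-0.002, -1.0, -0.001]]
ft_force: [-0.0, -0.1, -1.6]
width: 0.0202
```

```bash
python3 -c "
from held import *
to(.5045,.0145,.1170)
s=snap('scene','scene4')
held('scene4',(.5026,.0152),.0965,(245,300,170,220))
"
```

```text
t 4.07 tcp [0.5051 0.0158 0.1244] F [-0.  -0.1 -1.6] w 0.0202 delta [-0.1  7.4 -1.5] j [-14.  21.  10. 117.  -6.  42.  69.]
seen min [253 188] max [290 213]
pred min [252.3 182.3] max [289.8 213.9]
d/mm [-0.2   0.22]
d/mm [0.29 0.15]
```

Emit:
apply_moves(delta_pos=[[0,2,-1],[0,4,-1],[0,6,-1],[0,8,-1],[0,9,-1],[0,10,-1],[0,11,-1],[0,12,-1],[0,12,-1]], delta_rot=[[0,0,0],[0,0,0],[0,0,0],[0,0,0],[0,0,0],[0,0,0],[0,0,0],[0,0,0],[0,0,0]], grip=[10,10,10,10,10,10,10,10,10])

```text
time: 4.87
tcp_pos: [0.5054, 0.0148, 0.1148]
eef_rot: [[0.938, -0.0, 0.347], [-0.347, 0.0, 0.938], [-0.0, -1.0, 0.0]]
ft_force: [-5.6, -0.3, 13.7]
width: 0.0202
```

```bash
python3 -c "
from held import *
to(.5045,.0145,.1070);print(state()['ft_torque'])"
```

```text
t 4.87 tcp [0.5054 0.0148 0.1148] F [-5.6 -0.3 13.7] w 0.0202 delta [-0.8  7.8 -0.6] j [-14.  22.  10. 118.  -6.  40.  70.]
[-0.10683472  1.14768124 -0.03268775]
```

Emit:
apply_moves(delta_pos=[[-1,-2,-0.5],[-2,-2,-0.7],[-2,0,-0.7],[-2,0,-0.7]], delta_rot=[[0,0,0],[0,0,0],[0,0,0],[0,0,0]], grip=[10,10,10,10])

```text
time: 5.2
tcp_pos: [0.5035, 0.0149, 0.1148]
eef_rot: [[0.938, 0.0, 0.347], [-0.347, 0.001, 0.938], [-0.0, -1.0, 0.001]]
ft_force: [-5.8, -0.2, 16.6]
width: 0.02
```

```bash
python3 -c "
from held import *
to(.5045,.0145,.1070);print(state()['ft_torque'])
s=snap('scene','scene5')
held('scene5',(.5026,.0152),.087,(245,300,170,225))
cv2.imwrite('pics/c5.png',cv2.resize(s['frame'][160:250,220:320],None,fx=6,fy=6,interpolation=cv2.INTER_CUBIC)[:,:,::-1])"
```

```text
t 5.2 tcp [0.5035 0.0149 0.1148] F [-5.8 -0.2 16.6] w 0.02 delta [1.1 7.8 0. ] j [-14.  22.  10. 118.  -6.  40.  70.]
[-0.06881277  1.25055424  0.05962689]
seen min [254 190] max [289 214]
pred min [252.5 184.6] max [289.6 216.1]
d/mm [-0.2   0.22]
d/mm [0.29 0.15]
```

View pics/c5.png

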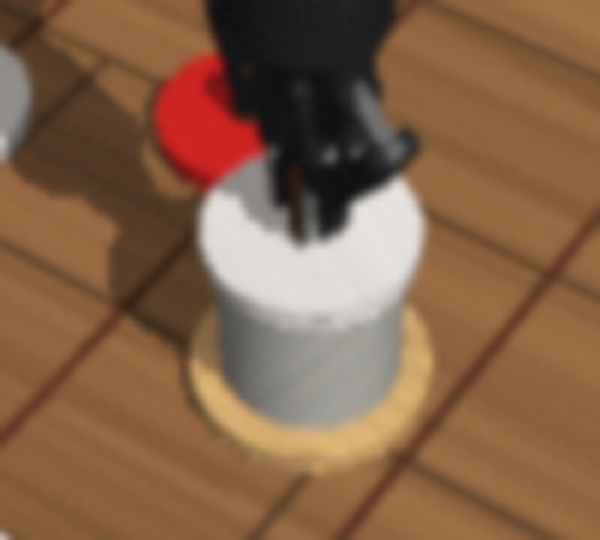

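Emit:
apply_moves(delta_pos=[[-0.5,-3,2],[-0.5,-3,2],[0.5,-3,0],[1,-3,-2],[1,-3,-2]], delta_rot=[[0,0,0],[0,0,0],[0,0,0],[0,0,0],[0,0,0]], grip=[10,10,10,10,10])

```text
time: 5.67
tcp_pos: [0.5033, 0.0119, 0.1158]
eef_rot: [[0.938, -0.001, 0.347], [-0.347, -0.0, 0.938], [-0.001, -1.0, -0.001]]
ft_force: [0.1, -0.6, -0.7]
width: 0.0201
```

```bash
python3 -c "
from held import *
to(.5045,.0145,.16);print(state()['ft_torque'])"
```

```text
t 5.67 tcp [0.5033 0.0119 0.1158] F [ 0.1 -0.6 -0.7] w 0.0201 delta [  0.2 -44.2   2.9] j [-14.  22.  10. 118.  -6.  40.  70.]
[-0.00952438 -0.00065116 -0.03040967]
```

This lid rests flat with its cap about 12 mm above the rim, even when shifted sideways under 16 N. It is a wrong lid, so I'm putting it back.

Emit:
apply_moves(delta_pos=[[0,-25,0],[-5,-42,8],[-26,-42,40],[-50,-42,75],[-74,-42,110],[-98,-42,146],[-122,-42,182],[-140,-42,210],[-152,-42,227],[-154,-30,230]], delta_rot=[[0,0,0],[0,0,0],[0,0,0],[0,0,0],[0,0,0],[0,0,0],[0,0,0],[0,0,0],[0,0,0],[0,0,0]], grip=[10,10,10,10,10,10,10,10,10,10])

```text
time: 6.5
tcp_pos: [0.438, 0.2881, 0.1477]
eef_rot: [[0.941, 0.003, 0.34], [-0.34, 0.005, 0.941], [0.001, -1.0, 0.005]]
ft_force: [-0.1, -0.6, -1.7]
width: 0.0201
```

```bash
python3 -c "
from held import *
to(.4389,.2813,.0268)"
```

```text
t 6.5 tcp [0.438  0.2881 0.1477] F [-0.1 -0.6 -1.7] w 0.0201 delta [  3.1 120.9  -6.7] j [-40.  21.   4. 114.  -2.  45.  35.]
```

Emit:
apply_moves(delta_pos=[[0,30,0],[0,60,0],[0,90,0],[0,108,0],[0,116,0],[0,118,0],[0,118,0]], delta_rot=[[0,0,0],[0,0,0],[0,0,0],[0,0,0],[0,0,0],[0,0,0],[0,0,0]], grip=[10,10,10,10,10,10,10])

```text
time: 7.08
tcp_pos: [0.4388, 0.2815, 0.028]
eef_rot: [[0.938, -0.001, 0.347], [-0.347, -0.0, 0.938], [-0.0, -1.0, -0.001]]
ft_force: [0.7, 0.6, -2.5]
width: 0.0203
```

```bash
python3 -c "
from held import *
to(.4389,.2813,.0268)"
```

```text
t 7.08 tcp [0.4388 0.2815 0.028 ] F [ 0.7  0.6 -2.5] w 0.0203 delta [ 0.2  1.2 -0.2] j [-39.  32.   3. 117.  -3.  31.  36.]
```

Emit:
apply_moves(delta_pos=[[0,1.5,0],[0,1.5,0],[0,1,0],[0,0,0],[0,-3,0],[0,-30,0],[0,-70,0],[0,-100,0],[0,-110,0]], delta_rot=[[0,0,0],[0,0,0],[0,0,0],[0,0,0],[0,0,0],[0,0,0],[0,0,0],[0,0,0],[0,0,0]], grip=[10,10,30,60,60,60,60,60,60])

```text
time: 7.83
tcp_pos: [0.4411, 0.2833, 0.1433]
eef_rot: [[0.938, 0.007, 0.347], [-0.347, 0.005, 0.938], [0.004, -1.0, 0.007]]
ft_force: [1.0, 0.6, 1.5]
width: 0.0598
```

```bash
python3 -c "
from held import *
to(.4729,-.2515,.138)
s=snap('scene','scene6')
cv2.imwrite('pics/c6.png',cv2.resize(s['frame'][130:280,290:450],None,fx=3.7,fy=3.7,interpolation=cv2.INTER_CUBIC)[:,:,::-1])"
```

```text
t 7.83 tcp [0.4411 0.2833 0.1433] F [1.  0.6 1.5] w 0.0598 delta [ 215.2    2.9 -490.6] j [-40.  21.   4. 114.  -2.  44.  35.]
```

View pics/c6.png

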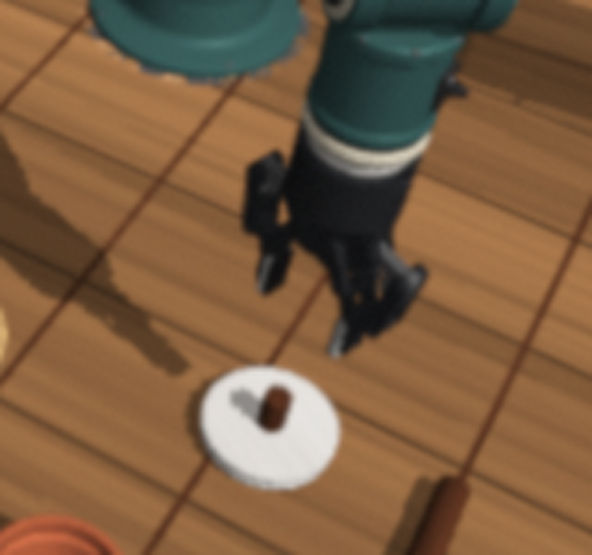

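The lid lies flat at about (363,245) in the full picture, knob up. Next is the lid at (0.4729, -0.2515).

Emit:
apply_moves(delta_pos=[[6,-5,-14],[16,-10,-38],[32,-10,-72],[48,-10,-108],[64,-10,-145],[80,-10,-182],[96,-10,-219],[112,-10,-256],[128,-10,-292],[142,-10,-325]], delta_rot=[[0,0,0],[0,0,0],[0,0,0],[0,0,0],[0,0,0],[0,0,0],[0,0,0],[0,0,0],[0,0,0],[0,0,0]], grip=[60,60,60,60,60,60,60,60,60,60])

```text
time: 8.72
tcp_pos: [0.4586, -0.0748, 0.1478]
eef_rot: [[0.938, -0.001, 0.347], [-0.347, -0.0, 0.938], [-0.0, -1.0, -0.0]]
ft_force: [0.7, 0.4, -0.6]
width: 0.0597
```

Emit:
apply_moves(delta_pos=[[16,0,-35],[31,0,-70],[45,5,-104],[57,10,-133],[67,15,-155],[71,15,-164],[71,15,-164]], delta_rot=[[0,0,0],[0,0,0],[0,0,0],[0,0,0],[0,0,0],[0,0,0],[0,0,0]], grip=[60,60,60,60,60,60,60])

```text
time: 9.3
tcp_pos: [0.4681, -0.2532, 0.1325]
eef_rot: [[0.937, -0.001, 0.351], [-0.351, -0.001, 0.937], [-0.001, -1.0, -0.001]]
ft_force: [1.0, 0.9, 0.2]
width: 0.0599
```

```bash
python3 -c "
from held import *
to(.4729,-.2515,.025)"
```

```text
t 9.3 tcp [ 0.4681 -0.2532  0.1325] F [1.  0.9 0.2] w 0.0599 delta [  4.  107.4   3.4] j [ 11.  23.  17. 114.  -9.  44. 103.]
```

Emit:
apply_moves(delta_pos=[[2,20,2],[2,45,2],[2,60,2],[2,65,2],[2,65,2]], delta_rot=[[0,0,0],[0,0,0],[0,0,0],[0,0,0],[0,0,0]], grip=[60,60,60,60,60])

```text
time: 9.72
tcp_pos: [0.4711, -0.2474, 0.0671]
eef_rot: [[0.939, -0.003, 0.345], [-0.345, 0.002, 0.939], [-0.003, -1.0, 0.001]]
ft_force: [0.5, -1.0, -0.2]
width: 0.0601
```

```bash
python3 -c "
from held import *
to(.4729,-.2515,.026)"
```

```text
t 9.72 tcp [ 0.4711 -0.2474  0.0671] F [ 0.5 -1.  -0.2] w 0.0601 delta [ 3.3 41.1 -3.3] j [ 12.  29.  15. 116. -12.  37. 105.]
```

Emit:
apply_moves(delta_pos=[[2.5,15,-2],[2.5,30,-2],[2.5,39,-2],[2.5,41,-2],[2.5,41,-2],[2.5,41,-2]], delta_rot=[[0,0,0],[0,0,0],[0,0,0],[0,0,0],[0,0,0],[0,0,0]], grip=[60,60,60,60,50,40])

```text
time: 10.22
tcp_pos: [0.4739, -0.2523, 0.0281]
eef_rot: [[0.938, 0.001, 0.346], [-0.346, -0.0, 0.938], [0.001, -1.0, 0.0]]
ft_force: [0.7, 0.6, 0.5]
width: 0.0405
```

```bash
python3 -c "
from held import *
to(.4729,-.2515,.026)"
```

```text
t 10.22 tcp [ 0.4739 -0.2523  0.0281] F [0.7 0.6 0.5] w 0.0405 delta [-1.2  2.1  0.4] j [ 14.  34.  13. 116. -14.  32. 106.]
```

Emit:
apply_moves(delta_pos=[[-1,1,0],[-1,1,0],[-1,1,0],[-1,1,0],[-1,1,0]], delta_rot=[[0,0,0],[0,0,0],[0,0,0],[0,0,0],[0,0,0]], grip=[10,10,10,10,10])

```text
time: 10.63
tcp_pos: [0.4729, -0.2521, 0.0272]
eef_rot: [[0.938, 0.001, 0.346], [-0.346, -0.0, 0.938], [0.001, -1.0, 0.0]]
ft_force: [-0.7, 1.1, 7.0]
width: 0.0203
```

```bash
python3 -c "
from held import *
to(.4729,-.2515,.026)"
```

```text
t 10.63 tcp [ 0.4729 -0.2521  0.0272] F [-0.7  1.1  7. ] w 0.0203 delta [-0.2  1.2  0.6] j [ 14.  34.  13. 116. -14.  32. 107.]
```

Emit:
apply_moves(delta_pos=[[0,-10,0],[0,-30,0],[0,-60,0],[0,-95,0],[0,-125,0],[0,-130,0],[0,-130,0]], delta_rot=[[0,0,0],[0,0,0],[0,0,0],[0,0,0],[0,0,0],[0,0,0],[0,0,0]], grip=[10,10,10,10,10,10,10])

```text
time: 11.22
tcp_pos: [0.4737, -0.2526, 0.1589]
eef_rot: [[0.938, 0.005, 0.347], [-0.347, -0.002, 0.938], [0.005, -1.0, 0.0]]
ft_force: [0.0, -0.9, -2.6]
width: 0.0203
```

```bash
python3 -c "
from held import *
to(.5045,.0145,.155)"
```

```text
t 11.22 tcp [ 0.4737 -0.2526  0.1589] F [ 0.  -0.9 -2.6] w 0.0203 delta [-63.7   3.7 261.2] j [ 10.  21.  18. 113.  -9.  47. 102.]
```

Emit:
apply_moves(delta_pos=[[-4,0,15],[-11,0,45],[-20,0,80],[-29,0,115],[-38,0,150],[-47,0,187],[-55,0,222],[-62,0,248],[-65,0,260],[-65,0,261]], delta_rot=[[0,0,0],[0,0,0],[0,0,0],[0,0,0],[0,0,0],[0,0,0],[0,0,0],[0,0,0],[0,0,0],[0,0,0]], grip=[10,10,10,10,10,10,10,10,10,10])

```text
time: 12.05
tcp_pos: [0.5007, 0.0191, 0.1546]
eef_rot: [[0.94, -0.003, 0.341], [-0.341, 0.001, 0.94], [-0.003, -1.0, -0.0]]
ft_force: [-0.3, 0.2, -1.3]
width: 0.02
```

Emit:
apply_moves(delta_pos=[[0,5,0],[0,15,0],[0,25,0],[0,32,0],[0,32,0],[0,32,0]], delta_rot=[[0,0,0],[0,0,0],[0,0,0],[0,0,0],[0,0,0],[0,0,0]], grip=[10,10,10,10,10,10])

```text
time: 12.55
tcp_pos: [0.5013, 0.0145, 0.1234]
eef_rot: [[0.938, -0.002, 0.348], [-0.348, -0.0, 0.938], [-0.002, -1.0, -0.001]]
ft_force: [0.4, 0.9, -1.0]
width: 0.0203
```

```bash
python3 -c "
from held import *
to(.5025,.0152,.117)
s=snap('scene','scene7')
held('scene7',(.5025,.0152),.0985,(245,300,170,220))
h=cv2.cvtColor(s['frame'],cv2.COLOR_RGB2HSV)
for v in (194,197,199): print(v,h[v,246:258,1],h[v,286:298,1])
"
```

```text
t 12.55 tcp [0.5013 0.0145 0.1234] F [ 0.4  0.9 -1. ] w 0.0203 delta [0.9 6.4 1.1] j [-15.  21.  12. 118.  -6.  41.  70.]
seen min [253 188] max [289 212]
pred min [252.3 181.8] max [289.8 213.4]
d/mm [-0.2   0.22]
d/mm [0.3  0.15]
194 [145 145 146 144 143 127  64  25  12   9   9   9] [  7   7   8  18  60 122 143 143 143 144 144 144]
197 [150 144 142 147 146 131  58  22   9   8   9   9] [  8   8   9  18  63 125 141 146 142 142 145 142]
199 [145 147 142 147 148 143  79  30  11   8   9   8] [  8   8   9  18  72 135 144 146 145 145 145 145]
```

Emit:
apply_moves(delta_pos=[[1,2,0.5],[1,4,0.5],[1,5,0.5],[1,6,0.5],[1,7,0.5],[1,8,0.5],[1,9,0.5],[1,10,0.5],[1,10,0.5]], delta_rot=[[0,0,0],[0,0,0],[0,0,0],[0,0,0],[0,0,0],[0,0,0],[0,0,0],[0,0,0],[0,0,0]], grip=[10,10,10,10,10,10,10,10,10])

```text
time: 13.35
tcp_pos: [0.5035, 0.0155, 0.1149]
eef_rot: [[0.938, 0.001, 0.347], [-0.347, 0.0, 0.938], [0.001, -1.0, 0.001]]
ft_force: [-1.5, -0.1, 3.6]
width: 0.0199
```

```bash
python3 -c "
from held import *
to(.5025,.0152,.110);print(state()['ft_torque'])"
```

```text
t 13.35 tcp [0.5035 0.0155 0.1149] F [-1.5 -0.1  3.6] w 0.0199 delta [-0.8  4.9 -0.6] j [-15.  22.  11. 118.  -7.  40.  70.]
[0.07504099 0.12346943 0.06743933]
```

Emit:
apply_moves(delta_pos=[[0,1,0],[0,2,0],[0,3,0],[0,3,0]], delta_rot=[[0,0,0],[0,0,0],[0,0,0],[0,0,0]], grip=[10,10,10,10])

```text
time: 13.68
tcp_pos: [0.5037, 0.0152, 0.1139]
eef_rot: [[0.938, 0.001, 0.347], [-0.347, 0.001, 0.938], [0.001, -1.0, 0.001]]
ft_force: [-8.5, -2.5, 24.0]
width: 0.0201
```

```bash
python3 -c "
from held import *
to(.5025,.0152,.110);print(state()['ft_torque'])"
```

```text
t 13.68 tcp [0.5037 0.0152 0.1139] F [-8.5 -2.5 24. ] w 0.0201 delta [-1.1  3.9 -0.4] j [-15.  22.  11. 118.  -7.  40.  70.]
[0.21883283 1.40138307 0.11151414]
```

Emit:
apply_moves(delta_pos=[[-1,-1.5,-0.4],[-2,-1.5,-0.7],[-3,-1.5,-1],[-3,-1.5,-1]], delta_rot=[[0,0,0],[0,0,0],[0,0,0],[0,0,0]], grip=[10,10,10,10])

```text
time: 14.02
tcp_pos: [0.5033, 0.0156, 0.1147]
eef_rot: [[0.938, 0.008, 0.347], [-0.347, 0.001, 0.938], [0.007, -1.0, 0.003]]
ft_force: [3.7, 0.2, 6.9]
width: 0.0199
```

```bash
python3 -c "
from held import *
to(.5025,.0152,.110);print(state()['ft_torque'])
s=snap('scene','scene8')
cv2.imwrite('pics/c8.png',cv2.resize(s['frame'][160:250,220:320],None,fx=6,fy=6,interpolation=cv2.INTER_CUBIC)[:,:,::-1])"
```

```text
t 14.02 tcp [0.5033 0.0156 0.1147] F [3.7 0.2 6.9] w 0.0199 delta [-0.6  4.7 -0.6] j [-15.  22.  11. 118.  -7.  40.  70.]
[ 0.07408162 -0.89710123 -0.04044759]
```

View pics/c8.png

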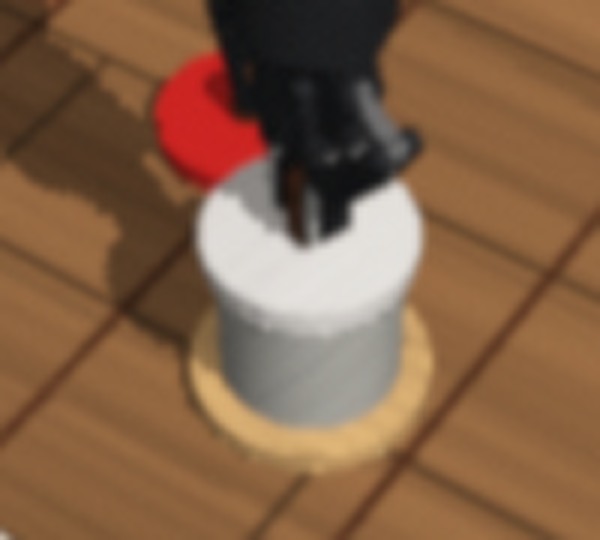

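Emit:
apply_moves(delta_pos=[[-1,0,-0.4],[-2,0,-0.7],[-3,0,-1],[-3,0,-1]], delta_rot=[[0,0,0],[0,0,0],[0,0,0],[0,0,0]], grip=[10,10,10,10])

```text
time: 14.4
tcp_pos: [0.5023, 0.0159, 0.115]
eef_rot: [[0.938, 0.013, 0.346], [-0.346, 0.001, 0.938], [0.012, -1.0, 0.005]]
ft_force: [8.6, 0.3, 0.5]
width: 0.0198
```

```bash
python3 -c "
from held import *
to(.5025,.0152,.110);print(state()['ft_torque'])"
```

```text
t 14.4 tcp [0.5023 0.0159 0.115 ] F [8.6 0.3 0.5] w 0.0198 delta [ 0.3  5.  -0.6] j [-15.  22.  11. 119.  -7.  39.  70.]
[-0.05065347 -2.10383388  0.04602064]
```

The lid is held sideways by the mouth: 8.6 N lateral force for only about 1 mm of movement. So its plug is engaged. I'll take the side load off, let go and look.

Emit:
apply_moves(delta_pos=[[2,0,0.7],[3.5,0,1.2],[3.5,0,1.2],[3.5,0,1.2],[3.5,0,1.2],[3.5,-10,1.2],[3.5,-40,1.2],[3.5,-60,1.2],[3.5,-60,1.2]], delta_rot=[[0,0,0],[0,0,0],[0,0,0],[0,0,0],[0,0,0],[0,0,0],[0,0,0],[0,0,0],[0,0,0]], grip=[10,10,30,60,60,60,60,60,60])

```text
time: 15.15
tcp_pos: [0.5028, 0.0156, 0.1769]
eef_rot: [[0.938, 0.007, 0.347], [-0.347, 0.001, 0.938], [0.006, -1.0, 0.003]]
ft_force: [0.2, -0.2, -0.0]
width: 0.0601
```

```bash
python3 -c "
from held import *
to(.5025,.0152,.110)
s=snap('scene','scene9'); t=snap('top','top9')
for z in(.076,.083,.088,.09): print(z);held('scene9',(.5025,.0152),z,(245,300,170,225))
cv2.imwrite('pics/c9.png',cv2.resize(s['frame'][160:250,220:320],None,fx=6,fy=6,interpolation=cv2.INTER_CUBIC)[:,:,::-1])"
```

```text
t 15.15 tcp [0.5028 0.0156 0.1769] F [ 0.2 -0.2 -0. ] w 0.0601 delta [-0.5 66.9 -0.7] j [-16.  16.  12. 116.  -5.  48.  69.]
0.076
seen min [254 188] max [289 218]
pred min [252.6 187.2] max [289.5 218.6]
d/mm [-0.2   0.22]
d/mm [0.29 0.15]
0.083
seen min [254 188] max [289 218]
pred min [252.5 185.5] max [289.6 217. ]
d/mm [-0.2   0.22]
d/mm [0.29 0.15]
0.088
seen min [254 188] max [289 218]
pred min [252.5 184.3] max [289.7 215.9]
d/mm [-0.2   0.22]
d/mm [0.29 0.15]
0.09
seen min [254 188] max [289 218]
pred min [252.4 183.9] max [289.7 215.4]
d/mm [-0.2   0.22]
d/mm [0.29 0.15]
```

View pics/c9.png

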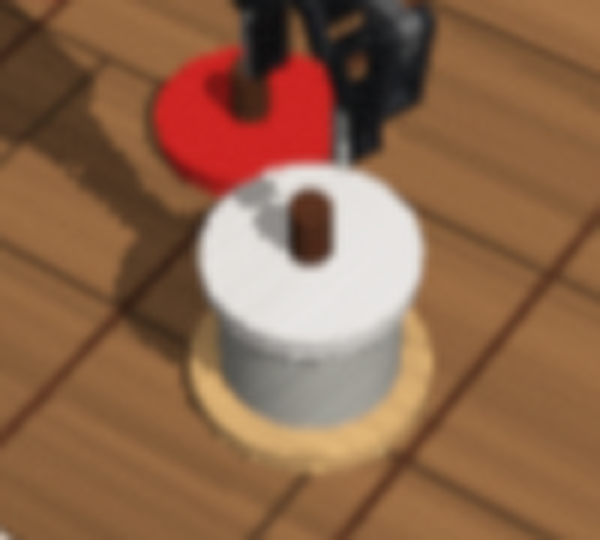

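On release the lid dropped lower, and its edges (v 188 to 218) now match nearly home. I'll close the fingers and press on top of the knob. The contact height shows the state: 0.128 m means home, 0.135 m means on the catches.

Emit:
apply_moves(delta_pos=[[-0.5,0,-0.5],[-0.5,5,-0.5],[-0.5,15,-0.5],[-0.5,25,-0.5],[-0.5,32,-0.5],[-0.5,36,-0.5],[-0.5,38,-0.5],[-0.5,38,-0.5]], delta_rot=[[0,0,0],[0,0,0],[0,0,0],[0,0,0],[0,0,0],[0,0,0],[0,0,0],[0,0,0]], grip=[0,0,0,0,0,0,0,0])

```text
time: 15.92
tcp_pos: [0.4994, 0.0152, 0.134]
eef_rot: [[0.938, -0.001, 0.347], [-0.347, -0.0, 0.938], [-0.001, -1.0, -0.001]]
ft_force: [-0.5, 0.1, 1.3]
width: -0.0001
```

```bash
python3 -c "
from held import *
to(.5025,.0152,.128)
s=snap('scene','scene10')
for n,z in (('scene5',.088),('scene8',.087)): print(n);held(n,(.5025,.0152),z,(245,300,170,225))
cv2.imwrite('pics/c10.png',cv2.resize(s['frame'][160:250,220:320],None,fx=6,fy=6,interpolation=cv2.INTER_CUBIC)[:,:,::-1])"
```

```text
t 15.92 tcp [0.4994 0.0152 0.134 ] F [-0.5  0.1  1.3] w -0.0001 delta [2.9 5.9 1.1] j [-16.  20.  12. 118.  -6.  43.  70.]
scene5
seen min [254 190] max [289 214]
pred min [252.5 184.3] max [289.7 215.9]
d/mm [-0.2   0.22]
d/mm [0.29 0.15]
scene8
seen min [253 191] max [289 215]
pred min [252.5 184.6] max [289.6 216.1]
d/mm [-0.2   0.22]
d/mm [0.29 0.15]
```

View pics/c10.png

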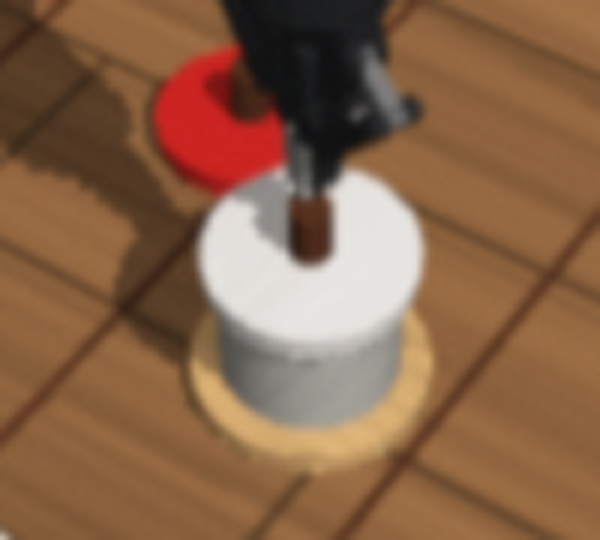

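Emit:
apply_moves(delta_pos=[[2,-1,0.5],[2.5,0,0.5],[2.5,1,0.5],[2.5,2,0.5],[2.5,2,0.5]], delta_rot=[[0,0,0],[0,0,0],[0,0,0],[0,0,0],[0,0,0]], grip=[0,0,0,0,0])

```text
time: 16.38
tcp_pos: [0.5022, 0.0149, 0.1327]
eef_rot: [[0.938, -0.0, 0.347], [-0.347, 0.0, 0.938], [-0.0, -1.0, 0.0]]
ft_force: [0.0, 0.1, -0.9]
width: -0.0003
```

```bash
python3 -c "
from held import *
to(.5025,.0152,.128)"
```

```text
t 16.38 tcp [0.5022 0.0149 0.1327] F [ 0.   0.1 -0.9] w -0.0003 delta [0.2 4.7 0.4] j [-15.  20.  12. 118.  -6.  43.  70.]
```

Emit:
apply_moves(delta_pos=[[0,1,0],[0,2,0],[0,3,0],[0,3,0]], delta_rot=[[0,0,0],[0,0,0],[0,0,0],[0,0,0]], grip=[0,0,0,0])

```text
time: 16.72
tcp_pos: [0.5021, 0.0149, 0.1296]
eef_rot: [[0.938, -0.0, 0.347], [-0.347, 0.0, 0.938], [-0.0, -1.0, -0.0]]
ft_force: [-0.2, 0.3, -0.1]
width: -0.0003
```

Emit:
apply_moves(delta_pos=[[0,0.5,0],[0,1,0],[0,1.5,0],[0,1.5,0]], delta_rot=[[0,0,0],[0,0,0],[0,0,0],[0,0,0]], grip=[0,0,0,0])

```text
time: 17.05
tcp_pos: [0.5022, 0.0149, 0.1282]
eef_rot: [[0.938, -0.0, 0.347], [-0.347, -0.0, 0.938], [-0.0, -1.0, -0.0]]
ft_force: [-0.1, 0.6, -0.6]
width: -0.0001
```

Emit:
apply_moves(delta_pos=[[0,0.5,0],[0,1,0],[0,1.5,0],[0,1.5,0]], delta_rot=[[0,0,0],[0,0,0],[0,0,0],[0,0,0]], grip=[0,0,0,0])

```text
time: 17.38
tcp_pos: [0.5023, 0.0149, 0.128]
eef_rot: [[0.938, -0.0, 0.347], [-0.347, 0.0, 0.938], [-0.0, -1.0, 0.0]]
ft_force: [-4.8, 0.9, 12.7]
width: 0.0
```

```bash
python3 -c "
from held import *
to(.5025,.0152,.128)
s=snap('scene','scene11')
cv2.imwrite('pics/c11.png',cv2.resize(s['frame'][160:250,220:320],None,fx=6,fy=6,interpolation=cv2.INTER_CUBIC)[:,:,::-1])
print(proj(s,[.5025,.0152,.128]),proj(s,[.5025,.0152,.135]),proj(s,[.5025,.0152,.094]))"
```

```text
t 17.38 tcp [0.5023 0.0149 0.128 ] F [-4.8  0.9 12.7] w 0.0 delta [0.1 0.  0.4] j [-15.  21.  12. 118.  -6.  42.  70.]
[271.06423405 192.47115631] [271.06973681 190.74605506] [271.03758729 200.60857208]
```

View pics/c11.png

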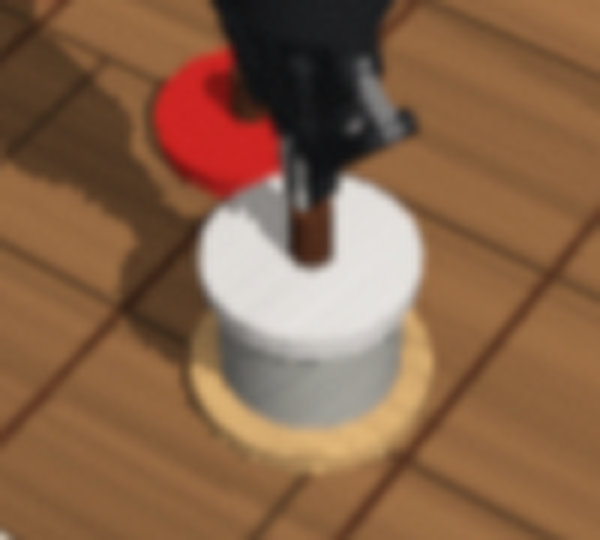

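Emit:
apply_moves(delta_pos=[[0,0.5,0],[0,1,0],[0,1,0],[0,1,0]], delta_rot=[[0,0,0],[0,0,0],[0,0,0],[0,0,0]], grip=[0,0,0,0])

```text
time: 17.77
tcp_pos: [0.5023, 0.0149, 0.128]
eef_rot: [[0.938, 0.0, 0.347], [-0.347, 0.001, 0.938], [-0.0, -1.0, 0.001]]
ft_force: [-7.3, -0.0, 20.9]
width: -0.0002
```

Emit:
apply_moves(delta_pos=[[0,-5,0],[0,-15,0],[0,-40,0],[5,-70,30],[15,-80,65],[28,-80,100],[40,-80,135],[50,-80,170],[55,-80,190],[55,-80,190]], delta_rot=[[0,0,0],[0,0,0],[0,0,0],[0,0,0],[0,0,0],[0,0,0],[0,0,0],[0,0,0],[0,0,0],[0,0,0]], grip=[0,0,0,0,0,0,0,0,0,0])

```text
time: 18.6
tcp_pos: [0.621, 0.1799, 0.2055]
eef_rot: [[0.94, 0.001, 0.341], [-0.341, 0.002, 0.94], [0.0, -1.0, 0.003]]
ft_force: [-0.4, 1.1, 0.1]
width: -0.0
```

```bash
python3 -c "
from m import *
to(.5025,.0152,.128)
s=snap('scene','scene12');t=snap('top','top12')
for z in(.094,.101): 
  o=lids(t,[(236,190)],z=z)[0]; print('top canister lid at z',z,o)
for o in lids(t,[(315,154),(164,212)]): print(o)
cv2.imwrite('pics/c12.png',cv2.resize(s['frame'][160:250,220:320],None,fx=6,fy=6,interpolation=cv2.INTER_CUBIC)[:,:,::-1])
cv2.imwrite('pics/t12.png',t['frame'][:,:,::-1])"
```

```text
t 18.6 tcp [0.621  0.1799 0.2055] F [-0.4  1.1  0.1] w -0.0 delta [ -55.3   77.  -195.4] j [-26.  28.  10.  94.  -6.  58.  55.]
top canister lid at z 0.094 ((0.5065503120422363, 0.01935545727610588), 0.05318955332040787, array([0.50677136, 0.01932551]), (102.53530883789062, 105.5599365234375))
top canister lid at z 0.101 ((0.5061047077178955, 0.01926589012145996), 0.05294061824679375, array([0.50632465, 0.01923616]), (102.05452728271484, 105.06497192382812))
((0.6506090760231018, -0.26840826869010925), 0.05318116769194603, array([ 0.6502644 , -0.26856387]), (103.86561584472656, 105.47732543945312))
((0.4377268850803375, 0.28898969292640686), 0.051154185086488724, array([0.43597998, 0.29646387]), (76.90901184082031, 100.01628875732422))
```

View pics/c12.png

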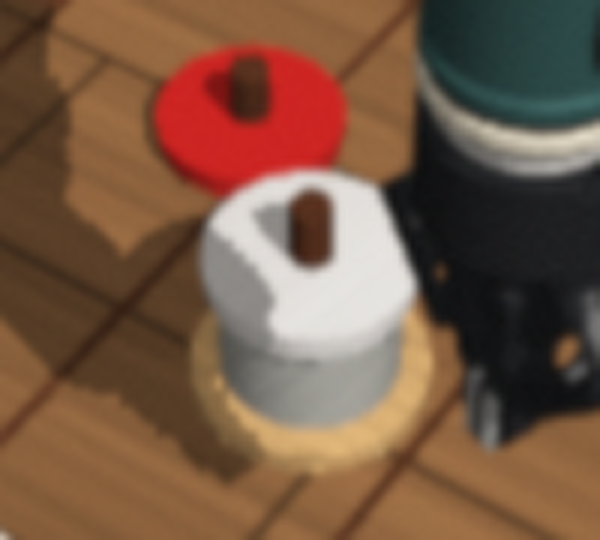

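View pics/t12.png

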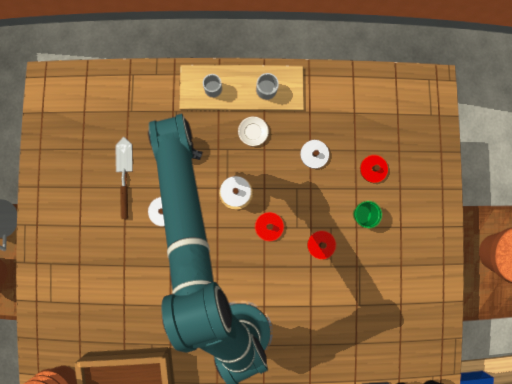

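Contact was at 0.128 m and did not yield at 21 N, which matches home. The arm's shadow biases this picture, so I'll move the arm clear for a proper check.

Emit:
apply_moves(delta_pos=[[-25,-5,15],[-60,-10,34],[-95,-15,54],[-130,-20,74],[-165,-20,94],[-200,-20,114],[-235,-20,134],[-270,-20,154],[-305,-20,174],[-335,-20,192]], delta_rot=[[0,0,0],[0,0,0],[0,0,0],[0,0,0],[0,0,0],[0,0,0],[0,0,0],[0,0,0],[0,0,0],[0,0,0]], grip=[0,0,0,0,0,0,0,0,0,0])

```text
time: 19.53
tcp_pos: [0.3704, 0.4702, 0.2264]
eef_rot: [[0.938, 0.0, 0.347], [-0.347, -0.0, 0.938], [0.0, -1.0, -0.0]]
ft_force: [-0.1, -0.4, 0.7]
width: 0.0002
```

Emit:
apply_moves(delta_pos=[[-35,0,20],[-70,0,40],[-105,0,60],[-130,0,75],[-140,0,80],[-140,0,80]], delta_rot=[[0,0,0],[0,0,0],[0,0,0],[0,0,0],[0,0,0],[0,0,0]], grip=[0,0,0,0,0,0])

```text
time: 20.03
tcp_pos: [0.2658, 0.5947, 0.2257]
eef_rot: [[0.939, -0.001, 0.343], [-0.343, 0.0, 0.939], [-0.001, -1.0, -0.0]]
ft_force: [0.3, -0.7, 1.0]
width: -0.0003
```

```bash
python3 -c "
from m import *
to(.5025,.0152,.128)
s=snap('scene','scene13');t=snap('top','top13')
for z in(.094,.101): 
  o=lids(t,[(236,190)],z=z)[0]; print('top canister lid at z',z,o)
for o in lids(t,[(315,154),(164,212)]): print(o)
def edge(S,v,u0,u1):
  h=cv2.cvtColor(S['frame'],cv2.COLOR_RGB2HSV); return h[v,u0:u1,1]
print(edge(t,191,215,258))
a=cv2.resize(s['frame'][160:250,220:320],None,fx=4,fy=4,interpolation=cv2.INTER_CUBIC)
b=cv2.resize(t['frame'][160:220,205:270],None,fx=6,fy=6,interpolation=cv2.INTER_CUBIC)
cv2.imwrite('pics/c13.png',np.hstack([a,b])[:,:,::-1])
cv2.imwrite('pics/t13.png',t['frame'][:,:,::-1])
from held import held
for z in(.076,.083): held('scene13',(.5025,.0152),z,(245,300,170,225))"
```

```text
t 20.03 tcp [0.2658 0.5947 0.2257] F [ 0.3 -0.7  1. ] w -0.0003 delta [ 421.1   97.5 -463.2] j [-69.  27.   1.  92.  -0.  61.   1.]
top canister lid at z 0.094 ((0.5065503120422363, 0.01935545727610588), 0.05318955332040787, array([0.50716992, 0.01905639]), (103.2809066772461, 105.5270767211914))
top canister lid at z 0.101 ((0.5061047077178955, 0.01926589012145996), 0.05294061824679375, array([0.50672134, 0.0189683 ]), (102.79664611816406, 105.03227996826172))
((0.6506090760231018, -0.26840826869010925), 0.05318116769194603, array([ 0.65031189, -0.268423  ]), (103.84681701660156, 105.19451904296875))
((0.43758267164230347, 0.28305113315582275), 0.053211238235235214, array([0.43756274, 0.28317493]), (104.90620422363281, 105.15367126464844))
[155 161 169 161 122  41   7   2   2   3   3   3   3   3   3   3   3  22
 103 172 180 178 159  65  14   5   3   5   5   4   4   3   3   3   4  29
  79 132 155 154 157 157 157]
seen min [254 189] max [289 219]
pred min [252.6 187.2] max [289.5 218.6]
d/mm [-0.2   0.22]
d/mm [0.29 0.15]
seen min [254 189] max [289 219]
pred min [252.5 185.5] max [289.6 217. ]
d/mm [-0.2   0.22]
d/mm [0.29 0.15]
```

View pics/c13.png

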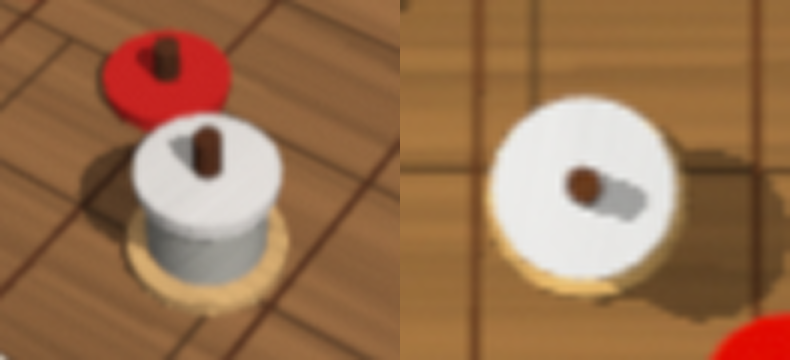

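View pics/t13.png

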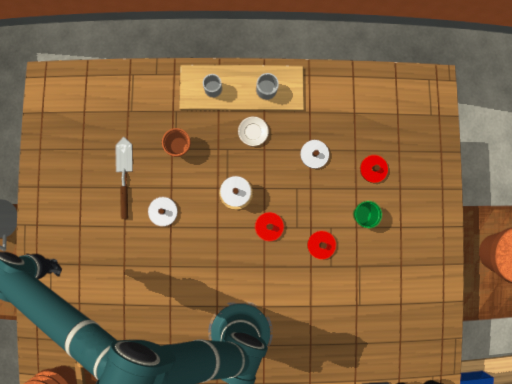

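The robot's contact heights say home, and the scene view agrees. The top view, though, puts the lid 4–5 mm from my first rim fit. I'll recheck the rim and stand fits with sub-pixel edges, since the sunlit edge may have been lost.

```bash
python3 - <<'E'
from m import *
t0=load('top0');t=load('top13')
def bg(S): return S['frame'].astype(float)
def radial(S,c,z,r0,r1,ch,name):
    # subpixel strongest-gradient radius along rays from c on plane z
    f=cv2.cvtColor(S['frame'],cv2.COLOR_RGB2HSV)[...,ch].astype(np.float32)
    P=[]
    for a in np.deg2rad(np.arange(0,360,6)):
        rr=np.arange(r0,r1,.0005); X=[proj(S,[c[0]+r*np.cos(a),c[1]+r*np.sin(a),z]) for r in rr]
        X=np.array(X,np.float32); v=cv2.remap(f,X[:,0:1],X[:,1:2],cv2.INTER_LINEAR)[:,0]
        v=np.convolve(v,np.ones(5)/5,'same'); g=np.abs(np.gradient(v))[4:-4]; i=g.argmax()
        if g[i]>1.5: P.append([c[0]+rr[i+4]*np.cos(a),c[1]+rr[i+4]*np.sin(a)])
    P=np.array(P)
    for k in range(4):
        A=np.c_[2*P,np.ones(len(P))]; s=np.linalg.lstsq(A,(P**2).sum(1),rcond=None)[0]; r=np.sqrt(s[2]+s[:2]@s[:2]); e=np.abs(np.hypot(*(P-s[:2]).T)-r)
        P=P[e<max(.0015,2*np.median(e))]
    print(name,s[:2].round(4),'r',round(r,4),'n',len(P))
c=(.504,.017)
radial(t0,c,.09,.036,.054,1,'rim top0 sat')
radial(t0,c,.015,.053,.068,2,'stand top0 val')
radial(t,c,.094,.045,.059,1,'lid top13 home')
radial(t,c,.094,.045,.059,2,'lid top13 val')
s0=load('scene0');s=load('scene13')
radial(s0,c,.09,.036,.054,1,'rim scene (far side only good)')
radial(s,c,.094,.045,.059,2,'lid scene home')
radial(s,c,.101,.045,.059,2,'lid scene catch')
radial(s0,c,.015,.053,.068,2,'stand scene')
E
```

```text
rim top0 sat [0.5054 0.018 ] r 0.0456 n 58
stand top0 val [0.5061 0.0195] r 0.0597 n 46
lid top13 home [0.507 0.019] r 0.0532 n 57
lid top13 val [0.5046 0.0194] r 0.0545 n 39
rim scene (far side only good) [0.5061 0.0181] r 0.0473 n 35
lid scene home [0.5062 0.0186] r 0.0523 n 53
lid scene catch [0.5091 0.0203] r 0.0517 n 44
stand scene [0.5062 0.0191] r 0.0599 n 31
```

With sub-pixel edges, both views agree: stand at (0.506, 0.019) and home lid at (0.5065, 0.0188), within 1 mm of each other. The earlier disagreement came from my rough rim mask. The two loose lids measure as flat 104–105 mm discs on the bench, and the arm is clear, so I'm handing in.

```bash
python3 -c "
from h import *
print(close_job())"
```

```text
the job is handed in; nothing more can be done
None
```

The canister on the stand now has its fitting lid, pressed fully home by my checks; I handed the job in at about 20 s. The hand-in gives no verdict.

**What I did:**
- **Lid near the trowel:** I tried it first. It stopped with its cap about 12 mm above the rim and stayed there when shifted sideways under 16 N. I put it back on the bench, knob up.
- **Lid at (0.473, -0.252):** I tried it second, and its plug engaged in the canister mouth. I let go of it, then pressed on top of the knob with closed fingers.
- **Third lid:** I never touched it.

**Last checks:**
- **Height:** the fingers met the knob at 0.128 m, the expected height for a lid that is home. It did not move under 21 N.
- **Position:** the lid sits within about 1 mm of the stand's axis in both camera views. The two views also agree with the home height and not with resting on the catches.
- **Level:** the lid looks level in the pictures. I did not measure its tilt.
- **Other lids:** both lie flat on the bench, knob up.
- **Bystanders:** the pots, saucer and trowel look unmoved in the last top picture.

**What disagreed:**
- **Rim fit:** my first rough fit of the rim was 4–5 mm off the later measurements. A finer edge fit settled it.
- **Height while gripped:** with the second lid in the fingers, the tool height suggested its cap was still about 12 mm up, though it proved to be home after I let go. I did not find out why; the lid may have slipped in the fingers or dropped when released.

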